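Roll the snap-in trim strip home on a machine cover

TASK

Take the orange-handled roller out of its stand and roll it with firm pressure along the yellow trim strip on the aluminium cover, starting at the blue end pad, until all three yellow pieces are pressed fully home. Press only with the roller, never with the hand, then hang the roller upright back in the stand it came from, leaving the green-handled brush hanging in its own.

Things in the scene. Friction and masses are not known exactly. Their poses are not given: they have to be found in the camera images.
- cover: Aluminium cover, 20 mm high, fixed on the bench, x -70 to 90 and y -130 to 130 mm in its own frame; origin at its underside, z up. Trim strip along y on the line x = -25 mm: fixed blue end pad (30 x 26 mm, centre y = 97.5, top 23 mm above the bench), then yellow pieces a, b, c. Beyond c (y under -84) is bare cover. Nothing on it is higher.
- piece_a (a joint): How far yellow piece a, next to the blue pad, is pressed in (m): 0 proud (top 28 mm above the bench), 0.005 fully home (top 23 mm, level with the pad). Piece 30 x 55 x 3 mm, centre at y = +56 mm in the cover's frame. It slides straight down, resists with about 6 N and stays where it is left.
- piece_b (a joint): The same for the middle piece b, centre at y = 0.
- piece_c (a joint): The same for piece c, farthest from the blue pad, centre at y = -56 mm.
- roller_grip (a point): Centre of the roller's upright orange handle: 30 (x) x 50 (y) x 55 mm high, taken across its 30 mm; 0.36 kg. Below it a steel guard plate 96 x 88 x 6 mm (underside 34 mm below this point) and a black wheel, 40 mm diameter, 36 wide, rolling along y, its bottom 80 mm straight below this point. z up. Starts hanging in its stand.
- stand: Grey open stand the roller hangs in, fixed: 80 (x) x 72 (y) mm, 5 mm walls, those at +y and -y 52 mm high, those at +x and -x 18 mm. Origin: centre of its underside, z up; the hanging roller's x and y are about its own. The guard plate rests on the high walls, the handle's centre then 86 mm above the bench; wheel and fork (48 x 40 mm) have 11 mm of room on each side.
- brush_grip (a point): Centre of the green handle of a brush with white bristles, not needed and to be left alone. It hangs in a stand of the same kind; its handle and guard plate have the roller's shape and sizes, so that it stands 113.5 mm high over the bench.
Not all that is in view belongs to the job. What is shaped like the part that bears roller_grip but purple is not meant.

How it is judged:
By the outcome, as a careful person would: the job done as asked, in the order asked, and still so for the second after the job is handed in, with the robot touching nothing.
It also fails if it takes over 58 s, if anything falls off the work surface, if the arm or the gripper's body presses on something with over 40 N, if the wrist force passes 120 N, or if a joint passes its speed limit or range.

ROBOT

A 6-joint arm with a two-finger parallel gripper is mounted at the origin on the work surface. World frame = base frame: x ahead of the robot, y to its left, z up, the work surface at z = 0. Lengths are in m, angles in rad, forces in N, time in s.
With the tool pointing down it reaches from about 0.425 to 0.95 m from the base axis. Payload 3.5 kg.
Tool frame: the origin (TCP) lies between the finger pads; the fingertips stand 19 mm ahead of it and the grasp point (between the pads) is the TCP (ctrl.nose_length is the distance from the TCP to the fingertips, in m); z points along the fingers, y is the line along which they close (so a half turn about z gives the same grasp; the last joint's range is limited). The gripper opens to 85 mm and grips with 20 to 120 N. Pads are 22 mm wide; open, the fingers measure 114 mm over their backs; the gripper's body (76 mm by 85 mm) begins 54 mm behind the grasp point. The pads swing forward as they close: fully open they stand 13 mm farther back than shut.
Start: joints at [1.191, 0.286, 1.577, -0, 1.279, -0.15], TCP at [0.154, 0.657, 0.25] pointing down, gripper open.
Joint ranges: [-2.77, 2.77], [-0.9, 2.22], [0.21, 2.48], [-1.53, 4.67], [0.24, 2.81], [-2.84, 2.84]. Speed limits (rad/s): [2.79, 2.79, 3.14, 3.14, 3.14, 3.14].

INTERFACE

Orientations are given as a unit quaternion [x, y, z, w].
In Python, from plant import ctrl gives the robot as it stands.
- The arm moves only by the tool apply_moves, never from a script. Its argument "series" is a list of rows, each a list of 6 numbers: the shift along the world's x, y, z scaled (see below), then the turn, a rotation vector about the world's x, y, z scaled (see below). A call has 1 to 20 rows; each row is the pose to reach, as a shift and turn from the pose commanded when the call began; what a row does not reach only later rows make up. The controller multiplies each number of a shift by 0.8 m and each number of a turn by 45 degrees. A row lasts 1/8 s, in which the tool goes at most 62.5 mm and 10.7 degrees, less where a joint would pass 70% of its speed; a pose out of reach is approached as far as the arm can. A call with a number of a shift or a turn outside -1 to 1 is refused whole. A call with a gripper value outside its range is refused whole. "jaw" is the opening, from 0 (shut) to 1 (fully open), set as the call begins (left out, the last holds). The fingers move at their own pace and stop on an object; "squeeze" is the grip in N (left out, the last holds). Time passes only in rows, so rows that repeat a pose let the fingers close. It gives the time, the measured TCP pose, the force, the opening and the grip force at its end, in the units of the state.
- ctrl.get_state(): the state, without advancing time (a new reading comes with each control period).
- ctrl.read_camera(name): name is "scene" or "top" or "wrist"; returns the picture (480x640x3 uint8, red, green, blue); there is no depth.
- ctrl.get_calibration(name): a dict with "fx", "fy", "cx", "cy" (pixels), "xyz" and "orientation" of the camera in the world; the wrist camera has in their place "hand_eye" (4x4, takes a point from camera to tool coordinates, whose origin is the TCP and whose axes are the flange's). Camera axes: x right, y up, looking along -z (the intrinsics and any distortion apply to the point x, -y, -z); pixel columns grow to the right and rows downward; lengths in m; the calibration is good to about 2 mm. A picture is of the moment at which its call begins: read the wrist's pose just before it. get_calibration takes no time and is no camera call.
- ctrl.sign_off(): hands the job in; it is judged then, once.
Trained networks look in the newest picture that a camera, given by its name, has taken for a name from the list of things; names that differ only in an ending like _2 or _b are one class to them, and where a whole thing is asked for, a point or a joint stands for the part that bears it (a point fixed in the world has none). Each returns a list of dicts, best first, with "p" (0 to 1); they miss things now and then, are a little off and sometimes report something else, mostly with a low value. They report only what shows in the picture. A call takes as long as a camera call. They do not tell look-alikes from the thing itself.
- ctrl.boxes_of(thing, camera): "xy" ([column, row] as shares, 0 to 1, of the picture: columns of its width, rows of its height, amid what is visible of it).
- ctrl.silhouettes(thing, camera): "pixels" (480x640 bool, what is visible of it) and "xy" ([column, row] as shares, 0 to 1, of the picture: columns of its width, rows of its height, amid what is visible of it).
The state is a dict: "time": time; "qpos": joint angles; "dq": joint speeds; "joint_efforts": joint torques, N m; "eef_pos": TCP position; "tcp_rot": TCP orientation; "contact_force": force on the tool from outside, world axes, zero at the start; "wrist_torque": the same for the moment, N m; "opening": opening from 0.0 (shut) to 1.0 (fully open); "finger_force": force on a finger pad.
Only numpy, scipy, OpenCV 4.12 (cv2) and the standard library are available. Lean on these libraries where they do the work, as an engineer would, in place of code of your own. Each camera call takes 0.05 s, during which the arm holds its last target. There are 200 camera calls.

## Working session

There is one attempt and no reset: what is moved stays moved. The work goes in short steps, Python scripts to look and compute and a tool call to move; the robot and the scene stay as the last step left them, time stands still between calls to the robot, and variables do not carry over. Pictures are saved under pics/ and viewed, at most 10 in all, crops included, and the job is handed in when it is done.

Besides the shell and the picture viewer there is one more tool, called after "Request:" by a JSON object that holds its "fn" and its "kwargs". apply_moves: Moves the arm, as the interface text tells. Shifts and turns lie within -1 to 1; 1 stands for 0.8 m of shift or 45 degrees of turn. Its arguments: {"type":"object","properties":{"series":{"type":"array"},"jaw":{"type":"number"},"squeeze":{"type":"number"}},"required":["series"]}

```bash
ls; mkdir -p pics; cat > h.py <<'E'
import numpy as np, cv2
from scipy.spatial.transform import Rotation as R
from plant import ctrl
def cam(n, st=None):
    c=ctrl.get_calibration(n)
    if 'hand_eye' in c:
        st=st or ctrl.get_state(); T=np.eye(4); T[:3,:3]=R.from_quat(st['tcp_rot']).as_matrix(); T[:3,3]=st['eef_pos']
        M=T@np.array(c['hand_eye']); return c,M[:3,:3],M[:3,3]
    return c,R.from_quat(c['orientation']).as_matrix(),np.array(c['xyz'])
def px2w(n,uv,z,st=None):
    c,Rm,t=cam(n,st); d=Rm@np.array([(uv[0]-c['cx'])/c['fx'],-(uv[1]-c['cy'])/c['fy'],-1.])
    return t+d*(z-t[2])/d[2]
def w2px(n,p,st=None):
    c,Rm,t=cam(n,st); q=Rm.T@(np.array(p)-t); return np.array([c['cx']-c['fx']*q[0]/q[2],c['cy']+c['fy']*q[1]/q[2]])
def snap(n,f):
    im=ctrl.read_camera(n); cv2.imwrite('pics/'+f,im[:,:,::-1]); return im
E
python3 - <<'E'
from h import *
for n in('top','scene'):
    print(n,ctrl.get_calibration(n)); snap(n,n+'1.png')
Z={'roller_grip':.086,'brush_grip':.086,'cover':.02,'stand':.052,'piece_a':.028}
for n in('top','scene'):
  for k,z in Z.items():
    print(n,k,[(round(d['p'],2),(np.array(d['xy'])*[640,480]).round(),px2w(n,np.array(d['xy'])*[640,480],z).round(3)) for d in ctrl.boxes_of(k,n)])
print(ctrl.get_calibration('wrist'))
print(ctrl.get_state())
E
```

```text
pics
top {'fx': 589.0431525348951, 'fy': 589.0431525348951, 'cx': 322.2487270604481, 'cy': 237.60721374006553, 'xyz': array([0.29358506, 0.03984472, 1.16199643]), 'orientation': array([ 0.06064168, -0.06484708, -0.69759694,  0.71096832])}
scene {'fx': 505.9288436372276, 'fy': 505.9288436372276, 'cx': 326.35003883151796, 'cy': 241.35433009525497, 'xyz': array([0.84566591, 0.52253284, 0.94423208]), 'orientation': array([0.09265699, 0.27921319, 0.91421446, 0.27868728])}
top roller_grip [(0.85, array([342., 294.]), array([ 0.382, -0.003,  0.086])), (0.84, array([274., 154.]), array([0.648, 0.13 , 0.086])), (0.84, array([258., 331.]), array([0.313, 0.148, 0.086])), (0.72, array([247., 238.]), array([0.484, 0.174, 0.086]))]
top brush_grip [(0.96, array([159., 236.]), array([0.484, 0.339, 0.086]))]
top cover [(0.93, array([434., 197.]), array([ 0.587, -0.186,  0.02 ]))]
top stand []
top piece_a [(0.9, array([407., 210.]), array([ 0.556, -0.131,  0.028])), (0.73, array([459., 219.]), array([ 0.54 , -0.233,  0.028])), (0.61, array([431., 212.]), array([ 0.553, -0.179,  0.028]))]
scene roller_
[... 1263 characters left out ...]
s': array([ 1.19101810e+00,  2.86280883e-01,  1.57668872e+00, -5.83546720e-06,
        1.27859688e+00, -1.50022414e-01]), 'dq': array([-6.93296241e-04,  6.97121724e-04, -1.41901075e-03, -7.41199671e-05,
       -5.93443939e-04, -7.80600438e-04]), 'joint_efforts': array([-1.25586306e-03, -4.05668020e+01, -2.92738384e+01, -1.47696542e-04,
        6.33996515e-04,  9.76523609e-06]), 'eef_pos': array([0.15370819, 0.65725702, 0.25034374]), 'tcp_rot': array([1.14624564e-01, 9.93408883e-01, 1.18976779e-05, 6.12260195e-06]), 'contact_force': array([ 0.16501414, -0.05550724,  0.0515619 ]), 'wrist_torque': array([ 0.09460778,  0.0615297 , -0.01421662]), 'finger_force': 0.0, 'opening': 1.001052052543451}
```

View pics/top1.png

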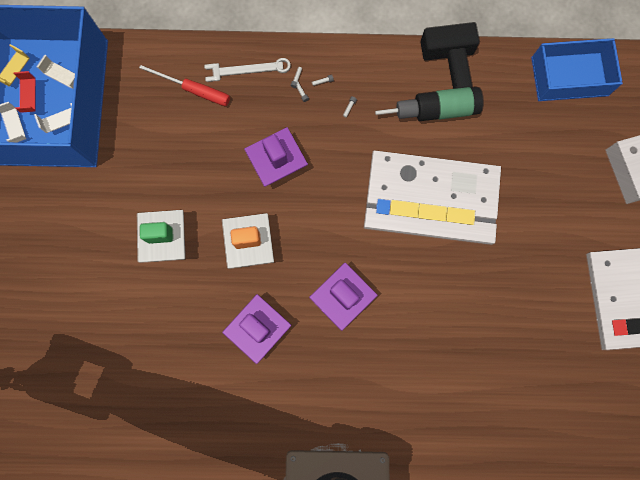

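View pics/scene1.png

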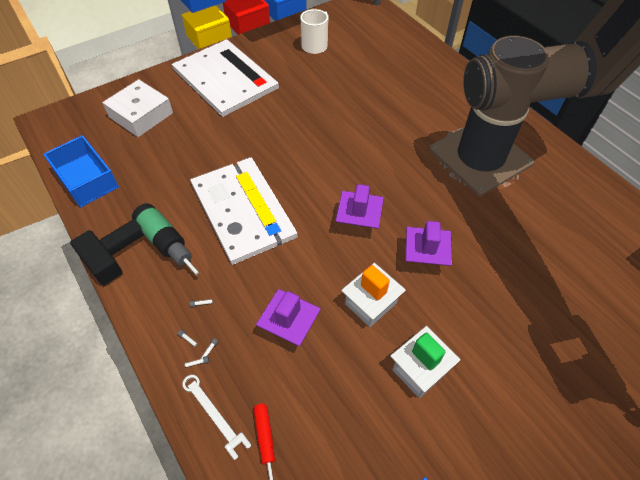

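The top view shows the orange handle at (245,237), the green one at (155,232) and purple decoys at (277,155), (256,328) and (345,293). The blue pad is at (384,207), with the yellow pieces running right to (461,216). I'll fit the poses from the colour outlines next.

```bash
cat >> h.py <<'E'
from scipy.optimize import least_squares
import itertools
def mask(im,lo,hi,roi=None):
    m=cv2.inRange(cv2.cvtColor(im,cv2.COLOR_RGB2HSV),np.array(lo),np.array(hi))
    if roi is not None:
        k=np.zeros_like(m); a,b,c,d=roi; k[b:d,a:c]=255; m&=k
    n,l,s,_=cv2.connectedComponentsWithStats(m); return (l==1+np.argmax(s[1:,4])).astype(np.uint8)
def rectd(pts):  # box moments of convex hull
    h=cv2.convexHull(np.float32(pts).reshape(-1,1,2)); return mom(cv2.moments(h))
def mom(m):
    return np.array([m['m10'],m['m01']])/m['m00'],np.array([m['mu20'],m['mu11'],m['mu02']])/m['m00']
def fitbox(obs,size,x0,z,st=None):
    """obs: list of (camname, mask). fit x,y,yaw of box centred at height z"""
    c=np.array(list(itertools.product(*[(-s/2,s/2) for s in size])))
    O=[(n,)+mom(cv2.moments(m,True)) for n,m in obs]
    def f(p):
        P=c@R.from_euler('z',p[2]).as_matrix().T+[p[0],p[1],z]; r=[]
        for n,a,b in O:
            A,B=rectd([w2px(n,q,st) for q in P]); r+=list(A-a)+list((B-b)/np.sqrt(b[0]+b[2]))
        return np.array(r)
    s=least_squares(f,x0,x_scale=[.01,.01,.1]); return s.x,s.fun
OR=((5,150,120),(18,255,255)); YE=((20,130,120),(33,255,255)); BL=((100,150,100),(125,255,255))
E
python3 - <<'E'
from h import *
t=cv2.imread('pics/top1.png')[:,:,::-1].copy(); s=cv2.imread('pics/scene1.png')[:,:,::-1].copy()
o=[('top',mask(t,*OR,(200,200,300,280))),('scene',mask(s,*OR,(330,240,420,320)))]
print([m.sum() for _,m in o])
for q in(o[:1],o[1:],o):
    x,f=fitbox(q,(.03,.05,.055),[.486,.178,0],.086); print(x.round(4),np.degrees(x[2]).round(1),f.round(2))
# strip
for n,im,rb in(('top',t,(360,150,510,250)),('scene',s,(190,160,300,250))):
    y=mask(im,*YE,rb); b=mask(im,*BL,rb)
    print(n,y.sum(),b.sum())
    for nm,m,z in(('yel',y,.027),('blue',b,.022)):
        r=cv2.boxPoints(cv2.minAreaRect(cv2.findContours(m,0,1)[0][0])); print(nm,np.array([px2w(n,p,z)[:2] for p in r]).round(4).tolist(),px2w(n,mom(cv2.moments(m,True))[0],z).round(4))
E
```

```text
[np.uint64(457), np.uint64(3914)]
[0.486 0.178 0.   ] 0.0 [-0.7  -0.73  1.57  0.39  0.26]
[0.4815 0.159  0.0328] 1.9 [ -1.37  -0.23 -19.59  -3.82 -12.18]
[0.4829 0.1744 0.0227] 1.3 [  1.16   0.97   1.5    0.29   0.26   2.84   5.8  -19.58  -3.82 -12.16]
top 1123 166
yel [[0.5477, -0.0959], [0.5757, -0.0994], [0.5578, -0.2645], [0.5299, -0.2604]] [ 0.5526 -0.1809  0.027 ]
blue [[0.5508, -0.0706], [0.5782, -0.0738], [0.5756, -0.0984], [0.5482, -0.095]] [ 0.5633 -0.0845  0.022 ]
scene 718 120
yel [[0.5618, -0.2633], [0.5299, -0.267], [0.5484, -0.0964], [0.5779, -0.0945]] [ 0.5545 -0.1769  0.027 ]
blue [[0.5768, -0.0989], [0.5478, -0.0984], [0.5524, -0.0708], [0.581, -0.0715]] [ 0.5641 -0.0844  0.022 ]
```

The strip lies at cover yaw ≈ -6.2°, with the blue pad centre at (0.564,-0.0845) and piece b's centre at (0.5535,-0.179). The roller is near (0.486,0.178). Next I go above the roller.

Request:
{"fn": "apply_moves", "kwargs": {"series": [[0.415, -0.599, 0, 0, 0, -1], [0.415, -0.599, 0, 0, 0, -1], [0.415, -0.599, 0, 0, 0, -1], [0.415, -0.599, 0, 0, 0, -1], [0.415, -0.599, 0, 0, 0, -1], [0.415, -0.599, 0, 0, 0, -1], [0.415, -0.599, 0, 0, 0, -1], [0.415, -0.599, 0, 0, 0, -1], [0.415, -0.599, 0, 0, 0, -1], [0.415, -0.599, 0, 0, 0, -1]], "jaw": 1, "squeeze": 60}}

```text
time: 1.85
eef_pos: [0.4873, 0.1754, 0.2506]
tcp_rot: [0.488, 0.873, 0.0, 0.0]
contact_force: [-0.1, 1.0, -1.0]
opening: 1.0
finger_force: 0.0
```

Request:
{"fn": "apply_moves", "kwargs": {"series": [[0, 0, 0, 0, 0, -0.707], [0, 0, 0, 0, 0, -0.707], [0, 0, 0, 0, 0, -0.707], [0, 0, 0, 0, 0, -0.707], [0, 0, 0, 0, 0, -0.707]]}}

```text
time: 2.48
eef_pos: [0.4855, 0.1785, 0.2504]
tcp_rot: [0.706, 0.708, 0.0, -0.0]
contact_force: [0.0, 0.0, 0.6]
opening: 1.003
finger_force: 0.0
```

```bash
python3 - <<'E'
from h import *
st=ctrl.get_state(); print(st['time'],st['eef_pos'],R.from_quat(st['tcp_rot']).as_matrix().round(3))
im=snap('wrist','w1.png'); m=mask(im,*OR); print(m.sum(),mom(cv2.moments(m,True))[0])
x,f=fitbox([('wrist',m)],(.03,.05,.055),[.486,.178,0],.086,st); print(x.round(4),np.degrees(x[2]),f.round(2))
E
```

```text
2.475 [0.48548593 0.17851383 0.2503654 ] [[-0.004  1.    -0.   ]
 [ 1.     0.004  0.   ]
 [ 0.    -0.    -1.   ]]
24052 [205.54099451 107.46357891]
[0.4004 0.2675 0.1366] 7.827532486324068 [ 6.000e-02 -1.830e+00 -1.176e+01 -1.087e+01 -6.010e+01]
```

View pics/w1.png

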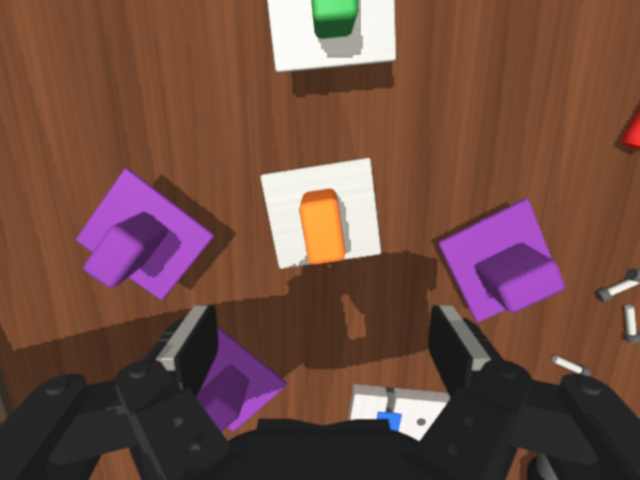

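In the wrist view the orange handle is at (322,226), rotated roughly +8° counter-clockwise. The mask leaked into the wood, so I'll tighten it and fit again.

```bash
sed -i 's/^OR=.*/OR=((8,200,150),(18,255,255)); YE=((20,130,120),(33,255,255)); BL=((100,150,100),(125,255,255))/' h.py; python3 - <<'E'
from h import *
st=ctrl.get_state(); im=cv2.imread('pics/w1.png')[:,:,::-1].copy(); 
m=mask(im,*OR,(280,170,370,280)); print(m.sum(),mom(cv2.moments(m,True))[0],cv2.boundingRect(m))
x,f=fitbox([('wrist',m)],(.03,.05,.055),[.486,.178,0.1],.086,st); print(x.round(4),np.degrees(x[2]),f.round(2))
# steel plate, top at z=.058
g=cv2.inRange(cv2.cvtColor(im,cv2.COLOR_RGB2HSV),np.array((0,0,120)),np.array((180,60,255))); k=np.zeros_like(g);k[150:285,250:395]=255
p=cv2.findNonZero((g&k)|m*255); h=cv2.convexHull(p); q=cv2.approxPolyDP(h,6,True)[:,0]; print(q.tolist())
W=np.array([px2w('wrist',a,.058,st)[:2] for a in q]);print(W.round(4).tolist(),W.mean(0))
E
```

```text
401 [323.32418953 204.17206983] (302, 190, 42, 67)
[0.4852 0.1974 0.1825] 10.453698044974253 [-0.53  0.47  0.5  -3.05 10.56]
[[380, 253], [280, 268], [261, 175], [369, 158]]
[[0.5374, 0.1444], [0.4449, 0.1294], [0.4314, 0.2154], [0.5239, 0.2299]] [0.48438065 0.17977799]
```

The plate measures 93.7 x 87 mm at 58 mm height, which matches. The roller is at (0.4844,0.1798) with yaw 9°. Descend and grasp.

Request:
{"fn": "apply_moves", "kwargs": {"series": [[-0.0013, 0.0015, -0.06, 0, 0, 0.196], [-0.0013, 0.0015, -0.12, 0, 0, 0.196], [-0.0013, 0.0015, -0.16, 0, 0, 0.196], [-0.0013, 0.0015, -0.19, 0, 0, 0.196], [-0.0013, 0.0015, -0.2055, 0, 0, 0.196], [-0.0013, 0.0015, -0.2055, 0, 0, 0.196], [-0.0013, 0.0015, -0.2055, 0, 0, 0.196]]}}

```text
time: 3.4
eef_pos: [0.4856, 0.1795, 0.0872]
tcp_rot: [0.65, 0.76, 0.001, 0.001]
contact_force: [0.2, 0.3, 0.1]
opening: 0.999
finger_force: 0.0
```

Request:
{"fn": "apply_moves", "kwargs": {"series": [[0, 0, 0, 0, 0, 0], [0, 0, 0, 0, 0, 0], [0, 0, 0, 0, 0, 0], [0, 0, 0, 0, 0, 0], [0, 0, 0, 0, 0, 0], [0, 0, 0, 0, 0, 0], [0, 0, 0, 0, 0, 0], [0, 0, 0, 0, 0, 0]], "jaw": 0, "squeeze": 110}}

```text
time: 4.4
eef_pos: [0.4851, 0.1793, 0.0865]
tcp_rot: [0.65, 0.76, 0.0, 0.0]
contact_force: [-0.6, -0.4, 5.1]
opening: 0.336
finger_force: 109.0
```

```bash
python3 - <<'E'
from h import *
st=ctrl.get_state(); print(st['time'],st['eef_pos'],st['tcp_rot'],st['contact_force'],st['wrist_torque'],st['opening'],st['finger_force'])
snap('wrist','w2.png')
E
```

```text
4.4 [0.48508747 0.17932574 0.08650744] [6.50471051e-01 7.59530940e-01 2.97316542e-04 2.74047547e-04] [-0.57256515 -0.37920839  5.05295046] [-0.02712295  0.21445396  0.0416927 ] 0.33635625435318506 109.02518033981323
```

View pics/w2.png

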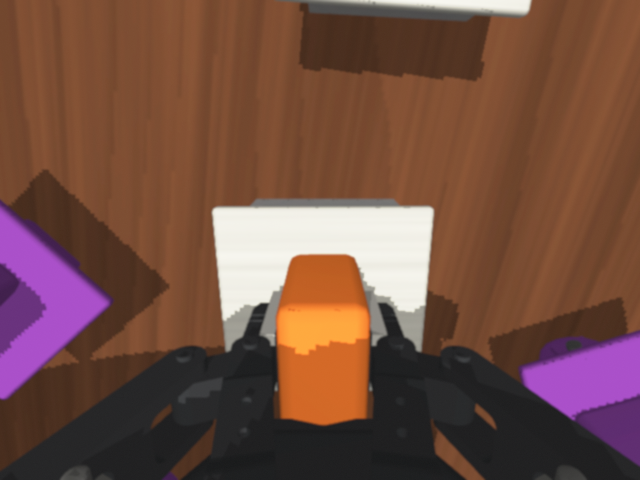

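The handle is gripped square, with the orange top at (323,330) and the stand edge centred under the plate. Lift, then carry it over the blue pad.

Request:
{"fn": "apply_moves", "kwargs": {"series": [[0, 0, 0.04, 0, 0, 0], [0, 0, 0.09, 0, 0, 0], [0, 0, 0.14, 0, 0, 0], [0, 0, 0.175, 0, 0, 0], [0.02, -0.06, 0.175, 0, 0, -0.06], [0.04, -0.12, 0.175, 0, 0, -0.12], [0.06, -0.19, 0.175, 0, 0, -0.2], [0.08, -0.26, 0.175, 0, 0, -0.27], [0.099, -0.3267, 0.175, 0, 0, -0.336], [0.099, -0.3267, 0.14, 0, 0, -0.336], [0.099, -0.3267, 0.09, 0, 0, -0.336], [0.099, -0.3267, 0.055, 0, 0, -0.336], [0.099, -0.3267, 0.05, 0, 0, -0.336], [0.099, -0.3267, 0.05, 0, 0, -0.336]]}}

```text
time: 6.2
eef_pos: [0.5636, -0.082, 0.1255]
tcp_rot: [0.745, 0.667, -0.0, -0.0]
contact_force: [0.1, 0.2, -2.4]
opening: 0.339
finger_force: 109.4
```

```bash
python3 - <<'E'
from h import *
st=ctrl.get_state(); print(st['time'],st['eef_pos'],st['tcp_rot'],st['contact_force'],st['wrist_torque'],st['finger_force'])
im=snap('scene','s2.png'); cv2.imwrite('pics/s2c.png',cv2.resize(im[120:300,150:390,::-1],None,fx=3,fy=3,interpolation=cv2.INTER_CUBIC))
for y in (97.5,110.5,84.5): print(y, (w2px('scene',[.5535+.108*y/1000,-.179+.994*y/1000,.023])-[150,120])*3)
E
```

```text
6.2 [ 0.5636137  -0.08200031  0.12548236] [ 7.44795270e-01  6.67292828e-01 -2.67074515e-04 -4.65439783e-04] [ 0.12431224  0.17798667 -2.43704647] [ 0.02214094 -0.0251385   0.00895716] 109.41804885864258
97.5 [369.28728428 327.17609864]
110.5 [376.60253832 339.84827187]
84.5 [362.0541917  314.64625324]
```

View pics/s2c.png

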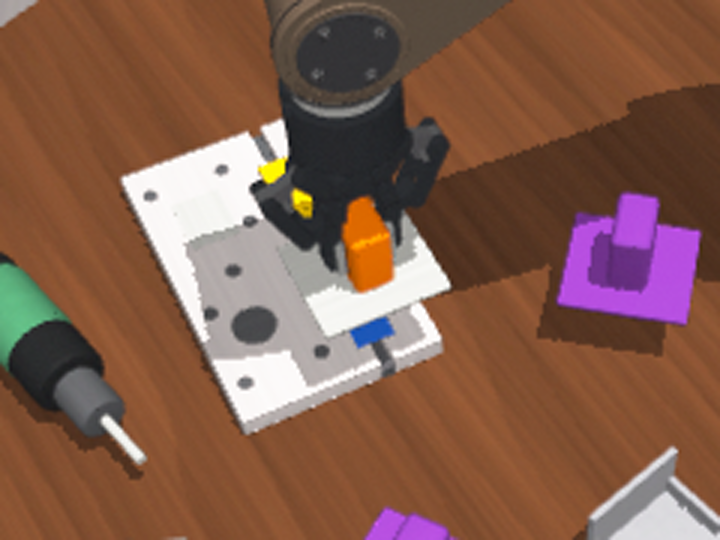

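The roller hangs above the blue pad, which peeks out at crop (372,331), and it is aligned with the strip. Now lower it onto the pad.

Request:
{"fn": "apply_moves", "kwargs": {"series": [[0, 0, -0.015, 0, 0, 0], [0, 0, -0.023, 0, 0, 0], [0, 0, -0.027, 0, 0, 0], [0, 0, -0.029, 0, 0, 0], [0, 0, -0.031, 0, 0, 0], [0, 0, -0.031, 0, 0, 0]]}}

```text
time: 7.0
eef_pos: [0.5638, -0.0823, 0.1034]
tcp_rot: [0.745, 0.667, -0.001, -0.001]
contact_force: [-6.0, 1.4, 7.9]
opening: 0.337
finger_force: 111.2
```

Request:
{"fn": "apply_moves", "kwargs": {"series": [[0, 0, -0.003, 0, 0, 0], [0, 0, -0.004, 0, 0, 0], [0, 0, -0.004, 0, 0, 0]]}}

```text
time: 7.38
eef_pos: [0.5641, -0.0826, 0.1032]
tcp_rot: [0.744, 0.668, -0.001, -0.001]
contact_force: [-11.4, 2.1, 20.1]
opening: 0.336
finger_force: 112.7
```

Request:
{"fn": "apply_moves", "kwargs": {"series": [[-0.001, -0.01, 0, 0, 0, 0], [-0.0022, -0.02, 0, 0, 0, 0], [-0.0032, -0.03, 0, 0, 0, 0], [-0.0043, -0.04, 0, 0, 0, 0], [-0.0054, -0.05, 0, 0, 0, 0]]}}

```text
time: 8.0
eef_pos: [0.5601, -0.1229, 0.1032]
tcp_rot: [0.744, 0.668, -0.001, -0.0]
contact_force: [-10.5, 2.7, 19.4]
opening: 0.336
finger_force: 112.2
```

```bash
python3 - <<'E'
from h import *
st=ctrl.get_state(); print(st['time'],st['eef_pos'],st['tcp_rot'],st['contact_force'],st['wrist_torque'],st['finger_force'])
snap('wrist','w3.png')
E
```

```text
8.0 [ 0.56013164 -0.1229252   0.10315485] [ 7.44482867e-01  6.67640992e-01 -8.54100011e-04 -1.92885521e-04] [-10.51916178   2.66737961  19.35932696] [ 0.47766276  2.17098824 -0.03779538] 112.20222115516663
```

View pics/w3.png

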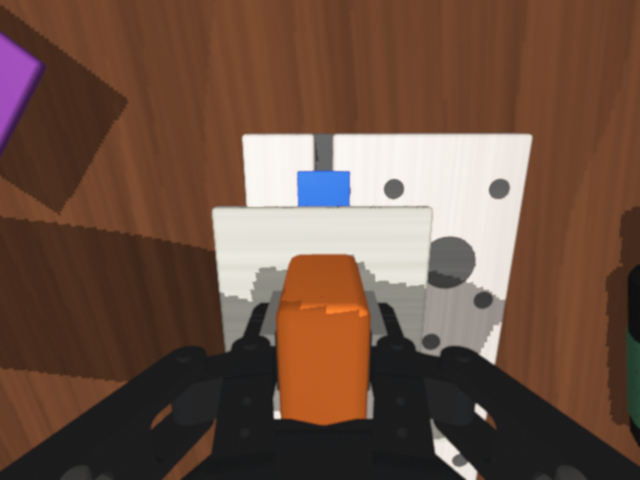

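The view is lined up: strip at column 323, handle at 322, plate square to the cover, and the height has held through piece a. Keep rolling along b and c.

Request:
{"fn": "apply_moves", "kwargs": {"series": [[-0.0012, -0.011, 0, 0, 0, 0], [-0.0024, -0.022, 0, 0, 0, 0], [-0.0036, -0.033, 0, 0, 0, 0], [-0.0048, -0.044, 0, 0, 0, 0], [-0.006, -0.055, 0, 0, 0, 0], [-0.0072, -0.066, 0, 0, 0, 0], [-0.0084, -0.077, 0, 0, 0, 0], [-0.0096, -0.088, 0, 0, 0, 0], [-0.0108, -0.099, 0, 0, 0, 0], [-0.012, -0.11, 0, 0, 0, 0], [-0.0132, -0.121, 0, 0, 0, 0], [-0.0144, -0.132, 0, 0, 0, 0], [-0.0156, -0.143, 0, 0, 0, 0], [-0.0168, -0.154, 0, 0, 0, 0], [-0.0178, -0.164, 0, 0, 0, 0], [-0.0178, -0.164, 0, 0, 0, 0]]}}

```text
time: 10.05
eef_pos: [0.5468, -0.2561, 0.1031]
tcp_rot: [0.745, 0.668, -0.001, 0.003]
contact_force: [-6.2, 0.2, 14.3]
opening: 0.339
finger_force: 111.8
```

Request:
{"fn": "apply_moves", "kwargs": {"series": [[0, 0, 0.02, 0, 0, 0], [0, 0, 0.06, 0, 0, 0], [0, 0, 0.12, 0, 0, 0], [0, 0, 0.14, 0, 0, 0], [0, 0, 0.14, 0, 0, 0], [0, 0, 0.14, 0, 0, 0]]}}

```text
time: 10.8
eef_pos: [0.5442, -0.2525, 0.2072]
tcp_rot: [0.745, 0.667, -0.0, -0.002]
contact_force: [-0.6, 0.1, -4.1]
opening: 0.339
finger_force: 109.7
```

```bash
python3 - <<'E'
from h import *
st=ctrl.get_state(); print(st['time'],st['eef_pos'],st['tcp_rot'],st['contact_force'],st['finger_force'])
im=snap('wrist','w4.png'); s=snap('scene','s4.png')
a=cv2.resize(im[100:400,150:500,::-1],(700,600))
cv2.imwrite('pics/w4c.png',cv2.resize(im[:,:,::-1],(640,480)))
cv2.imwrite('pics/s4c.png',cv2.resize(s[150:290,180:320,::-1],(600,600),interpolation=cv2.INTER_CUBIC))
E
```

```text
10.8 [ 0.54421097 -0.25248764  0.20719161] [ 7.44788083e-01  6.67297499e-01 -4.70939843e-04 -2.13009376e-03] [-0.57624063  0.1024024  -4.13151677] 109.74106907844543
```

View pics/w4c.png

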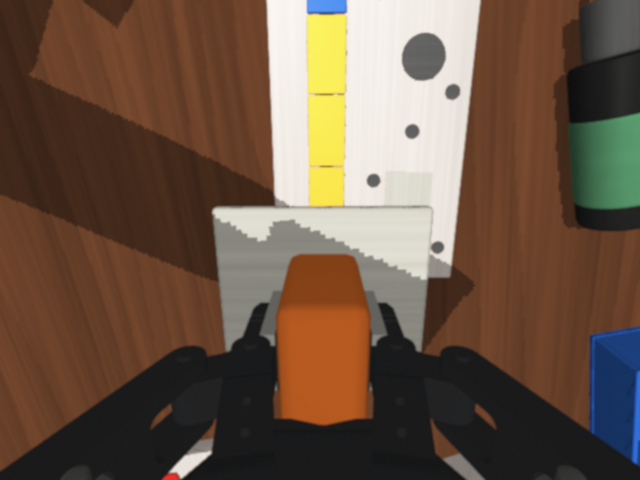

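View pics/s4c.png

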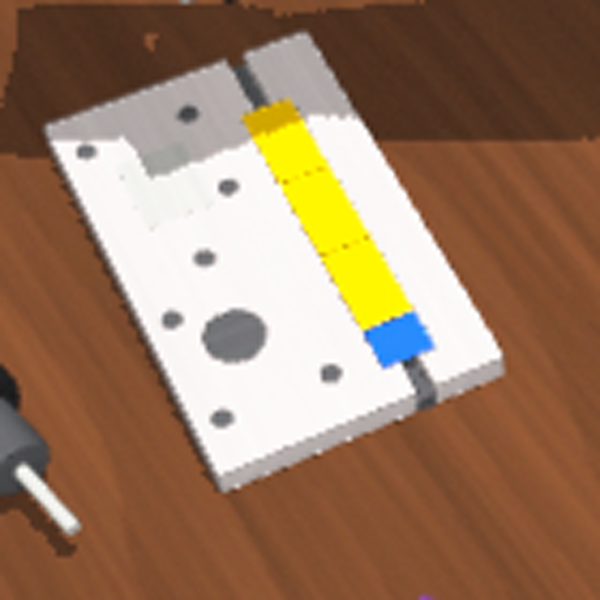

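The wrist and scene views both show the three yellow pieces flush and level with the blue pad. The roller is still square in the grip. Carry it back over its stand.

Request:
{"fn": "apply_moves", "kwargs": {"series": [[0, 0.02, 0.025, 0, 0, 0], [-0.01, 0.08, 0.03, 0, 0, 0.04], [-0.02, 0.15, 0.03, 0, 0, 0.1], [-0.03, 0.22, 0.03, 0, 0, 0.15], [-0.04, 0.29, 0.03, 0, 0, 0.2], [-0.05, 0.36, 0.03, 0, 0, 0.25], [-0.06, 0.43, 0.03, 0, 0, 0.3], [-0.068, 0.49, 0.03, 0, 0, 0.336], [-0.0739, 0.53, 0.03, 0, 0, 0.336], [-0.0739, 0.5398, 0.03, 0, 0, 0.336], [-0.0739, 0.5398, 0.03, 0, 0, 0.336], [-0.0739, 0.5398, 0.03, 0, 0, 0.336], [-0.0739, 0.5398, 0.03, 0, 0, 0.336]]}}

```text
time: 12.52
eef_pos: [0.4864, 0.1776, 0.234]
tcp_rot: [0.651, 0.759, -0.0, 0.0]
contact_force: [-0.1, -0.9, -4.1]
opening: 0.339
finger_force: 109.5
```

```bash
python3 - <<'E'
from h import *
st=ctrl.get_state(); print(st['time'],st['eef_pos'],st['tcp_rot'],st['contact_force'],st['finger_force'])
d=np.array([.4851,.1793,.0865])-st['eef_pos']; print(d/.8, np.degrees((R.from_quat([.65047,.75953,0,0])*R.from_quat(st['tcp_rot']).inv()).as_rotvec())/45)
E
```

```text
12.525 [0.48643474 0.17758613 0.23397649] [ 6.51129284e-01  7.58966826e-01 -9.68140984e-05  6.12433442e-05] [-0.06757647 -0.90916132 -4.12561623] 109.47874903678894
[-0.00166842  0.00214234 -0.18434561] [ 2.88695232e-04 -4.19113172e-05  2.20798968e-03]
```

Request:
{"fn": "apply_moves", "kwargs": {"series": [[-0.0017, 0.0021, -0.03, 0, 0, 0.002], [-0.0017, 0.0021, -0.08, 0, 0, 0.002], [-0.0017, 0.0021, -0.11, 0, 0, 0.002], [-0.0017, 0.0021, -0.135, 0, 0, 0.002], [-0.0017, 0.0021, -0.155, 0, 0, 0.002], [-0.0017, 0.0021, -0.17, 0, 0, 0.002], [-0.0017, 0.0021, -0.178, 0, 0, 0.002], [-0.0017, 0.0021, -0.183, 0, 0, 0.002], [-0.0017, 0.0021, -0.183, 0, 0, 0.002], [-0.0017, 0.0021, -0.183, 0, 0, 0.002]]}}

```text
time: 13.78
eef_pos: [0.4853, 0.1803, 0.0881]
tcp_rot: [0.65, 0.76, 0.0, 0.0]
contact_force: [0.7, 0.3, -3.8]
opening: 0.343
finger_force: 109.5
```

Request:
{"fn": "apply_moves", "kwargs": {"series": [[0, -0.0007, -0.0015, 0, 0, 0], [0, -0.0007, -0.002, 0, 0, 0], [0, -0.0007, -0.002, 0, 0, 0]]}}

```text
time: 14.15
eef_pos: [0.4852, 0.1797, 0.0865]
tcp_rot: [0.65, 0.76, 0.0, 0.0]
contact_force: [-1.1, -0.8, 0.8]
opening: 0.338
finger_force: 110.1
```

Request:
{"fn": "apply_moves", "kwargs": {"series": [[0, 0, 0, 0, 0, 0], [0, 0, 0, 0, 0, 0], [0, 0, 0, 0, 0, 0], [0, 0, 0, 0, 0, 0], [0, 0, 0, 0, 0, 0], [0, 0, 0, 0, 0, 0], [0, 0, 0.03, 0, 0, 0], [0, 0, 0.08, 0, 0, 0], [0, 0, 0.14, 0, 0, 0], [0, 0, 0.2, 0, 0, 0], [0, 0, 0.2, 0, 0, 0], [0, 0, 0.2, 0, 0, 0]], "jaw": 1}}

```text
time: 15.65
eef_pos: [0.4844, 0.1796, 0.2452]
tcp_rot: [0.65, 0.76, -0.0, -0.0]
contact_force: [-0.1, 0.4, 0.0]
opening: 0.997
finger_force: 0.0
```

```bash
python3 - <<'E'
from h import *
st=ctrl.get_state(); print(st['time'],st['eef_pos'],st['contact_force'],st['opening'])
im=snap('wrist','w5.png'); s=snap('scene','s5.png')
cv2.imwrite('pics/f.png',np.hstack([cv2.resize(im[:,:,::-1],(400,300)),cv2.resize(s[220:400,300:540,::-1],(400,300))]))
g=cv2.inRange(cv2.cvtColor(im,cv2.COLOR_RGB2HSV),np.array((0,0,120)),np.array((180,60,255))); k=np.zeros_like(g);k[130:285,240:405]=255
m=mask(im,*OR,(280,150,370,280)); q=cv2.approxPolyDP(cv2.convexHull(cv2.findNonZero((g&k)|m*255)),6,True)[:,0]
W=np.array([px2w('wrist',a,.058,st)[:2] for a in q]);print(W.round(4).tolist(),W.mean(0))
E
```

```text
15.65 [0.48438139 0.17956849 0.24522062] [-0.08511593  0.38034584  0.04225029] 0.9973114921817566
[[0.5245, 0.23], [0.5373, 0.1444], [0.4442, 0.1308], [0.4312, 0.2154]] [0.48428752 0.18015726]
```

View pics/f.png

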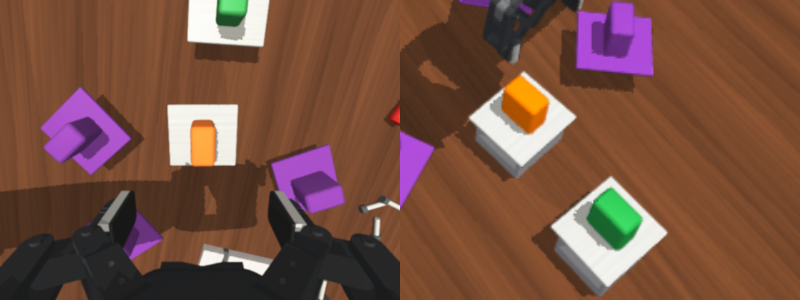

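The roller hangs upright in its stand at (0.484,0.180), where it started. The brush hasn't been touched and the arm is clear of everything.

```bash
python3 -c "from plant import ctrl; print(ctrl.sign_off())"
```

```text
the job is handed in; nothing more can be done
None
```

The job is handed in at about 16 s of the 58 s allowed. The roller ran from the blue pad along all three yellow pieces, which look flush with the pad in the camera views. It hangs upright in its own stand again, and the green brush was left alone.

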